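# Sort calibrator vials and reagent bottles into their colour-coded trays

### The arm

A 6-joint arm with a two-finger parallel gripper is mounted at the origin on a cart in front of the work surface, level with it; the furniture and walls round the work are solid. World frame = base frame: x ahead of the robot, y to its left, z up, the work surface at z = 0. Lengths are in mm, angles in rad, forces in N, time in s.
With the tool pointing down it reaches from about 300 to 775 mm from the base axis. Payload 14.6 kg.
Tool frame: the origin (TCP) lies midway between the tips of the shut fingers; the grasp point (between the pads) lies 19 mm behind it (manip.hold_point_z is the distance from the TCP to the grasp point, in mm); z points along the fingers, y is the direction in which the jaws open and shut (so a half turn about z gives the same grasp; the last joint's range is limited). The gripper opens to 94 mm and grips with 3 to 60 N. Pads are 16 mm wide; open, the fingers measure 119 mm over their backs; the gripper's body (75 mm by 177 mm) begins 78 mm behind the grasp point.
Start: joints at [-1.37, 0.3, 1.521, -0, 1.321, -0.067], TCP at [145.529, -530.387, 174.446] pointing down, gripper open.
Joint ranges: [-3.03, 3.03], [-0.79, 2.21], [0.23, 2.52], [-1.04, 4.18], [0, 3.07], [-2.55, 2.55]. Speed limits (rad/s): [2.22, 2.22, 2.57, 3.14, 3.14, 3.14].

### API

Orientations are given as [roll, pitch, yaw] about the fixed x, y, z axes, in that order (R = Rz(yaw) Ry(pitch) Rx(roll)).
In Python, from cell import manip gives the robot as it stands.
- The arm moves only by the shell command python3 -m crank 'ROWS' [OPENING] [FORCE]. ROWS is JSON, a list of rows, each an object with "offset": the shift along the world's x, y, z in m, a list of three; "spin": the turn about the world's z in degrees. In form: [{"offset": [dx, dy, dz], "spin": spin}, ...]. A call has exactly 8 rows; each row is the pose to reach, as a shift and turn from the pose measured when the call began; what a row does not reach only later rows make up. A row lasts 1/12 s, in which the tool goes at most 41.7 mm and 7.16 degrees, less where a joint would pass 70% of its speed; a pose out of reach is approached as far as the arm can. A call with a gripper value outside its range is refused whole. OPENING is the opening, from 0 (shut) to 1 (fully open), set as the call begins (- or left out, the last holds). The fingers move at their own pace and stop on an object; FORCE is the grip in N (left out, the last holds). Time passes only in rows, so rows that repeat a pose let the fingers close, or fill a call up. It gives the time, the measured TCP pose, the force and the opening at its end, in the units of the state.
- manip.read_state(): the state, without advancing time (a new reading comes with each control period).
- manip.camera(name): name is "scene" or "top" or "wrist"; returns a dict with "pixels" (400x640x3 uint8, red, green, blue), "fx", "fy", "cx", "cy" (pixels), "k1" (the pictures are not rectified: a ray, as slopes to the right and down, at radius r is drawn at 1 + k1 r^2 times it, then the intrinsics apply), "extrinsics" (4x4, takes a point from world to camera coordinates); the wrist camera has in their place "hand_eye" (4x4, takes a point from camera to tool coordinates, whose origin is the TCP and whose axes are the flange's). Camera axes: x right, y down, z forward; pixel columns grow to the right and rows downward; lengths in mm; the calibration is good to about 2 mm. A picture is of the moment at which its call begins: read the wrist's pose just before it. There is no depth.
- manip.sign_off(): hands the job in, once; it reports no verdict.
Trained networks look in a picture, given as the dict that the camera call returned (one of the last four; its "shot" number tells which), for a name from the list of things; names that differ only in an ending like _2 or _b are one class to them, and where a whole thing is asked for, a point or a joint stands for the part that bears it (a point fixed in the world has none). Each returns a list of dicts, best first, with "conf" (0 to 1); they miss things now and then, are a little off and sometimes report something else, mostly with a low value. They report only what shows in the picture. A call takes as long as a camera call. They do not tell look-alikes from the thing itself.
- manip.search_frame(picture, name): "location" ([x, y, z] in mm, in world coordinates, good to about 4 mm: the middle of the surface that is visible of it).
- manip.masks_of(picture, name): "mask" (400x640 bool, what is visible of it).
The state is a dict: "clock": time; "joints": joint angles; "qd": joint speeds; "effort": joint torques, N m; "eef_pos": TCP position; "eef_rot": TCP orientation; "wrist_force": force on the tool from outside, world axes, zero at the start; "moment": the same for the moment, N m; "finger_gap": finger opening in mm.
Only numpy, scipy, OpenCV 4.12 (cv2) and the standard library are available. Lean on these libraries where they do the work, as an engineer would, in place of code of your own. Each camera call takes 0.05 s, during which the arm holds its last target. There are 200 camera calls.

### The job

Tidy the bench after the analyser run: stand each of the two vials in the small square tray, and each of the two reagent bottles in the larger oblong tray, that has the colour of its cap. Each must stand upright flat on its tray's floor, a bottle with its wide side along the tray's long side. Do not tip anything over on the way, and leave the roll of labels and the roll of tape where they lie.

Things in the scene. Friction and masses are not known exactly. Their poses are not given: they have to be found in the camera images.
- vial_red: small round brown glass vial with a white collar and a red flip cap, standing upright; 22 mm diameter, 45 mm tall overall, about 30 g. Origin: centre of its underside; z up along its axis. Grip the brown body, 10 to 35 mm above its underside; the cap above that gives no hold.
- vial_blue: small round brown glass vial with a white collar and a blue flip cap, standing upright; 22 mm diameter, 45 mm tall overall, about 30 g. Origin: centre of its underside; z up along its axis. Grip the brown body, 10 to 35 mm above its underside; the cap above that gives no hold.
- bottle_green: flat brown reagent bottle with a round green screw cap, standing upright; 35 mm thick along its own x, 58 mm wide along its own y, 78 mm tall with the cap (the body without neck and cap is 62 mm tall; the cap is 24 mm across, its axis 8 mm from the middle towards the bottle's -y), about 120 g. Origin: centre of its underside; z up. Grip it across the 35 mm thickness (fingers closing along its x).
- bottle_blue: flat white reagent bottle with a round blue screw cap, standing upright; 35 mm thick along its own x, 58 mm wide along its own y, 78 mm tall with the cap (the body without neck and cap is 62 mm tall; the cap is 24 mm across, its axis 8 mm from the middle towards the bottle's -y), about 120 g. Origin: centre of its underside; z up. Grip it across the 35 mm thickness (fingers closing along its x).
- tray_vial_red: small square red plastic tray fixed to the bench, open on top, for a vial: inside 52 mm along its own x and 52 mm along its own y, walls 4 mm, rim 10 mm above the bench, inner floor 3 mm above the bench, a small tab 11 mm long at each y end. Origin: centre of its underside at bench height; z up.
- tray_vial_blue: small square blue plastic tray fixed to the bench, open on top, for a vial: inside 52 mm along its own x and 52 mm along its own y, walls 4 mm, rim 10 mm above the bench, inner floor 3 mm above the bench, a small tab 11 mm long at each y end. Origin: centre of its underside at bench height; z up.
- tray_bottle_green: larger oblong green plastic tray fixed to the bench, open on top, for a bottle, whose wide side lies along the tray's long side: inside 62 mm along its own x and 86 mm along its own y, walls 4 mm, rim 10 mm above the bench, inner floor 3 mm above the bench, a small tab 11 mm long at each y end. Origin: centre of its underside at bench height; z up.
- tray_bottle_blue: larger oblong blue plastic tray fixed to the bench, open on top, for a bottle, whose wide side lies along the tray's long side: inside 62 mm along its own x and 86 mm along its own y, walls 4 mm, rim 10 mm above the bench, inner floor 3 mm above the bench, a small tab 11 mm long at each y end. Origin: centre of its underside at bench height; z up.
- label_roll: bystander: roll of white labels lying flat, 58 mm diameter, 28 mm high; leave it alone. Origin: centre of its underside.
- tape: bystander: roll of beige tape lying flat, 98 mm diameter, 25 mm high; leave it alone. Origin: centre of its underside.
There are look-alikes about, which are no part of the job. Several things have the shape of the tray_vial_red; the one meant has the colours described above. What is shaped like the bottle_blue but red is not meant.

How it is judged:
By the outcome, as a careful person would: the job done as asked, in the order asked, and still so for the second after the job is handed in, with the robot touching nothing.
It also fails if it takes over 112 s, if anything falls off the work surface, if the arm or the gripper's body presses on something with over 40 N, if the wrist force passes 120 N, or if a joint passes its speed limit or range.

## Working session

There is one attempt and no reset: what is moved stays moved. The work goes in short steps, Python scripts to look and compute and a shell command to move; the robot and the scene stay as the last step left them, time stands still between calls to the robot, and variables do not carry over. Pictures are saved under pics/ and viewed, about 12 in all and at most 16, crops included, and the job is handed in when it is done.

```bash
ls; mkdir -p pics; cat > h.py <<'E'
import numpy as np, cv2
from cell import manip
def save(p,n): cv2.imwrite('pics/'+n+'.png',p['pixels'][:,:,::-1])
def ray(p,u,v,T=None):
    # returns origin, dir in world; T = camera->world for wrist
    K=np.array([[p['fx'],0,p['cx']],[0,p['fy'],p['cy']],[0,0,1.]])
    d=np.array([(u-p['cx'])/p['fx'],(v-p['cy'])/p['fy']]);s=d.copy()
    for _ in range(20): s=d/(1+p['k1']*(s@s))
    if T is None: T=np.linalg.inv(np.array(p['extrinsics']))
    return T[:3,3],T[:3,:3]@np.array([s[0],s[1],1])
def at(p,u,v,z,T=None):
    o,d=ray(p,u,v,T); return o+d*(z-o[2])/d[2]
E
python3 - <<'E'
from h import *
print(manip.read_state())
for c in ['top','scene']:
    p=manip.camera(c); save(p,c+'0')
    print(c,np.linalg.inv(p['extrinsics'])[:3,3].round(), p['fx'],p['k1'])
    for n in 'vial_red vial_blue bottle_green bottle_blue tray_vial_red tray_vial_blue tray_bottle_green tray_bottle_blue label_roll tape'.split():
        print(n,[(np.round(r['location']).tolist(),round(r['conf'],2)) for r in manip.search_frame(p,n)])
E
```

```text
pics
{'clock': 0.0, 'joints': array([-1.36958338e+00,  3.00490528e-01,  1.52159069e+00, -3.20645635e-05,
        1.32069812e+00, -6.66055306e-02]), 'qd': array([ 0.00179023, -0.00052908, -0.00068479, -0.00094648, -0.00167339,
        0.00019132]), 'effort': array([-2.85621798e-03, -5.31816173e+01, -3.52744102e+01,  7.07436260e-02,
        2.43473402e-02, -5.43537840e-05]), 'eef_pos': array([ 145.46979271, -530.09795759,  173.87163216]), 'eef_rot': array([-3.14040653e+00, -4.79927405e-05,  2.67826405e-01]), 'wrist_force': array([-0.03852341,  0.43434162, -0.00746843]), 'moment': array([ 0.01476084, -0.02551915, -0.04524226]), 'finger_gap': 94.03461995873178}
top [ 372.   96. 1021.] 374.6802776443796 -0.06074761085106199
vial_red [([569.0, 201.0, 44.0], 0.61)]
vial_blue []
bottle_green [([566.0, -152.0, 60.0], 0.69)]
bottle_blue [([448.0, 338.0, 62.0], 0.65), ([355.0, 282.0, 64.0], 0.58)]
tray_vial_red [([566.0, 21.0, 4.0], 0.77), ([678.0, -217.0, 2.0], 0.77), ([439.0, -140.0, 6.0], 0.66), ([354.0, 428.0, 7.0], 0.64)]
tray_vial_blue [([440.0, -144.0, 5.0], 0.82), ([447.0, 336.0, 60.0],
[... 300 characters left out ...]
4893315271 0.0009568035989859165
vial_red [([567.0, 209.0, 31.0], 0.63), ([443.0, -143.0, 3.0], 0.28)]
vial_blue [([426.0, 33.0, 28.0], 0.57)]
bottle_green [([563.0, -139.0, 46.0], 0.77), ([562.0, 19.0, 4.0], 0.57)]
bottle_blue [([434.0, 364.0, 44.0], 0.94), ([347.0, 301.0, 46.0], 0.63)]
tray_vial_red [([359.0, 434.0, 6.0], 0.97), ([564.0, 19.0, 7.0], 0.75), ([684.0, -217.0, 5.0], 0.55)]
tray_vial_blue [([426.0, 32.0, 28.0], 0.54), ([555.0, 491.0, 24.0], 0.52), ([442.0, -143.0, 6.0], 0.48)]
tray_bottle_green [([574.0, 370.0, 8.0], 0.85), ([563.0, -141.0, 42.0], 0.18)]
tray_bottle_blue [([439.0, 183.0, 4.0], 0.73)]
label_roll [([554.0, 492.0, 25.0], 0.74)]
tape [([503.0, -258.0, 16.0], 0.72)]
```

View pics/top0.png

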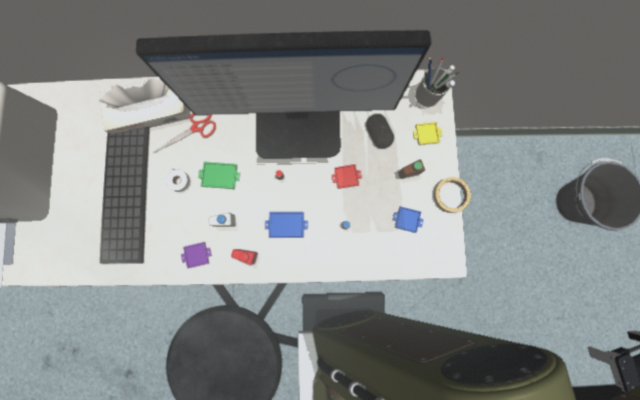

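View pics/scene0.png

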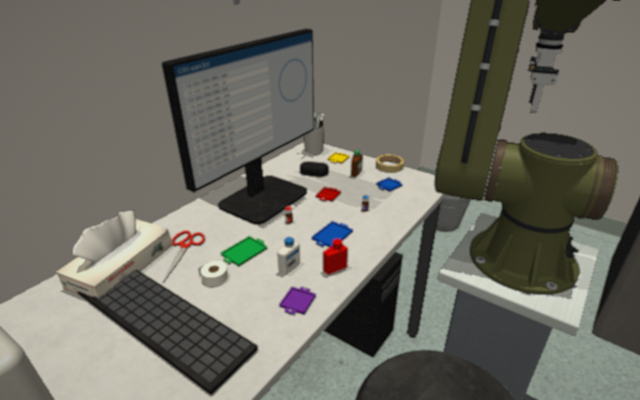

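Top view: red vial (280,175), red tray (346,177), blue vial (345,225), blue vial tray (407,219), green bottle (411,169), green tray (219,175), white bottle (222,219), large blue tray (287,224). The look-alikes are a purple tray, a yellow tray and a red bottle. The monitor overhangs behind, so I'll locate its edges and measure the objects.

```bash
python3 - <<'E'
from h import *
t=manip.camera('top'); s=manip.camera('scene')
def tri(a,b):
    o1,d1=ray(t,*a);o2,d2=ray(s,*b)
    k=np.linalg.lstsq(np.c_[d1,-d2],o2-o1,rcond=None)[0]
    return ((o1+k[0]*d1+o2+k[1]*d2)/2).round(),np.linalg.norm(o1+k[0]*d1-o2-k[1]*d2).round()
print('mon',tri((197,115),(190,188)),tri((405,112),(313,129)),tri((138,40),(165,65)))
print('base',at(t,257,160,12).round(),at(t,340,160,12).round())
hsv=cv2.cvtColor(t['pixels'],cv2.COLOR_RGB2HSV)
def blob(u,v,z,hue,w,name):
    m=np.zeros(hsv.shape[:2],np.uint8);H=hsv[...,0].astype(int)
    dh=np.minimum(abs(H-hue),180-abs(H-hue))
    m[(dh<12)&(hsv[...,1]>110)&(hsv[...,2]>50)]=1
    n,l=cv2.connectedComponents(m)
    sub=l[v-6:v+7,u-6:u+7];k=np.bincount(sub[sub>0]).argmax()
    ys,xs=np.nonzero(l==k)
    P=np.array([at(t,x,y,z)[:2] for x,y in zip(xs,ys)])
    c=P.mean(0);ev,V=np.linalg.eigh(np.cov((P-c).T))
    print(name,len(P),c.round(1),np.sqrt(ev).round(1),'long axis deg',np.degrees(np.arctan2(V[1,1],V[0,1])).round(1))
blob(280,175,45,0,0,'vial_red');blob(345,225,45,108,0,'vial_blue')
blob(346,177,9,0,0,'tvr');blob(407,219,9,108,0,'tvb');blob(219,175,9,65,0,'tbg');blob(287,224,9,108,0,'tbb')
blob(411,169,78,65,0,'capg');blob(222,219,78,108,0,'capb')
w=manip.camera('wrist');print(np.array(w['hand_eye']).round(3),w['fx'],w['k1'])
E
```

```text
mon (array([705., 394., 149.]), np.float64(16.0)) (array([ 706., -119.,  136.]), np.float64(22.0)) (array([724., 394., 443.]), np.float64(6.0))
base [613. 263.  12.] [607.  34.  12.]
vial_red 25 [568.7 199.8] [3.6 4.1] long axis deg 73.2
vial_blue 19 [428.9  26.2] [3.1 3.5] long axis deg -136.5
tvr 446 [562.1  17.9] [15.4 18.2] long axis deg 101.9
tvb 447 [ 439.  -144.5] [15.3 17.7] long axis deg 71.9
tbg 623 [574.4 369.2] [16.8 24.1] long axis deg 85.7
tbb 814 [433.8 185.4] [18.1 26.9] long axis deg 89.8Traceback (most recent call last):
  File "<stdin>", line 22, in <module>
  File "<stdin>", line 15, in blob
ValueError: attempt to get argmax of an empty sequence
```

```bash
python3 -m crank '[{"offset":[0.03,0.03,0.02],"spin":-3},{"offset":[0.06,0.06,0.04],"spin":-6},{"offset":[0.09,0.09,0.06],"spin":-9},{"offset":[0.11,0.12,0.08],"spin":-12},{"offset":[0.14,0.15,0.1],"spin":-15},{"offset":[0.16,0.18,0.12],"spin":-15},{"offset":[0.19,0.21,0.12],"spin":-15},{"offset":[0.2,0.22,0.12],"spin":-15}]' 
python3 -m crank '[{"offset":[0.03,0.03,0],"spin":0},{"offset":[0.05,0.06,0],"spin":0},{"offset":[0.08,0.09,0],"spin":0},{"offset":[0.1,0.12,0],"spin":0},{"offset":[0.11,0.15,0],"spin":0},{"offset":[0.12,0.18,0],"spin":0},{"offset":[0.12,0.2,0],"spin":0},{"offset":[0.12,0.2,0],"spin":0}]'
cat >> h.py <<'E'
from scipy.spatial.transform import Rotation as Ro
def wrist(n=None):
    s=manip.read_state();p=manip.camera('wrist')
    T=np.eye(4);T[:3,:3]=Ro.from_euler('xyz',s['eef_rot']).as_matrix();T[:3,3]=s['eef_pos']
    if n: save(p,n)
    return p,T@np.array(p['hand_eye']),s
E
python3 - <<'E'
from h import *
p,T,s=wrist('w1');print(np.array(p['hand_eye']).round(2),p['fx'],p['k1'],s['eef_pos'],s['eef_rot'])
E
```

```text
clock: 1.87
eef_pos: [347.0, -308.6, 296.3]
eef_rot: [3.14, -0.002, 0.006]
wrist_force: [1.8, -0.8, -0.2]
finger_gap: 94.0
clock: 2.53
eef_pos: [467.3, -105.6, 296.4]
eef_rot: [3.14, -0.002, 0.01]
wrist_force: [-0.1, -0.1, 0.6]
finger_gap: 94.1
[[   0.     -0.97   -0.23   65.96]
 [   1.      0.      0.     -0.45]
 [  -0.     -0.23    0.97 -211.36]
 [   0.      0.      0.      1.  ]] 326.1370805073339 -0.016836947628980525 [ 467.2697067  -105.60163043  296.40364044] [ 3.14002852e+00 -2.42634918e-03  9.69153614e-03]
```

View pics/w1.png

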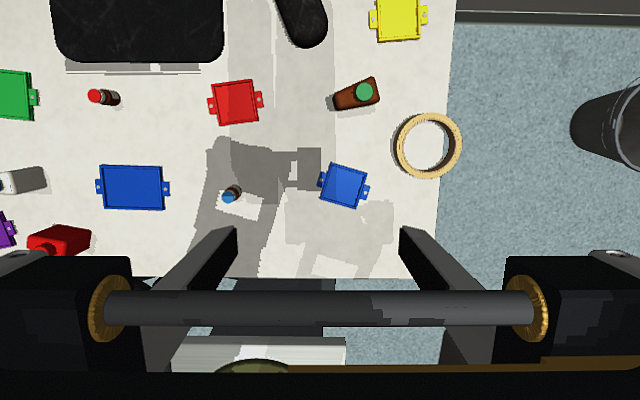

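```bash
cat >> h.py <<'E'
def blob(p,T,u,v,z,hue,name,smin=110,vmin=40):
    hsv=cv2.cvtColor(p['pixels'],cv2.COLOR_RGB2HSV);H=hsv[...,0].astype(int)
    dh=np.minimum(abs(H-hue),180-abs(H-hue))
    m=((dh<12)&(hsv[...,1]>smin)&(hsv[...,2]>vmin)).astype(np.uint8)
    n,l=cv2.connectedComponents(m)
    sub=l[max(v-6,0):v+7,max(u-6,0):u+7];sub=sub[sub>0]
    if not len(sub): print(name,'none',hsv[v,u]);return
    ys,xs=np.nonzero(l==np.bincount(sub).argmax())
    P=np.array([at(p,x,y,z,T)[:2] for x,y in zip(xs,ys)])
    c=P.mean(0);r=cv2.minAreaRect(P.astype(np.float32)[:,None])
    ev,V=np.linalg.eigh(np.cov((P-c).T))
    print(name,len(P),'mean',c.round(1),'rect c',np.round(r[0],1),'size',np.round(r[1],1),'ang',round(r[2],1),'pca',np.degrees(np.arctan2(V[1,1],V[0,1])).round(1), 'px',xs.min(),xs.max(),ys.min(),ys.max())
    return c
E
python3 - <<'E'
from h import *
p,T,s=wrist()
blob(p,T,236,103,9,0,'tvr');blob(p,T,343,186,9,110,'tvb');blob(p,T,132,187,9,110,'tbb')
blob(p,T,364,92,78,65,'capg');blob(p,T,95,96,45,0,'vr');blob(p,T,228,197,45,105,'vb')
blob(p,T,345,98,62,8,'bodyg',80,20)
E
```

```text
tvr 1950 mean [565.1  16.8] rect c [564.7  16.7] size [59.9 81.2] ang 8.0 pca 97.7 px 206 261 79 125
tvb 1626 mean [ 441.6 -145.5] rect c [ 441.4 -145.4] size [80.8 59.7] ang 74.2 pca 73.6 px 315 368 163 208
tbb 2843 mean [436.2 183.9] rect c [435.6 184. ] size [115.4  70.2] ang 88.6 pca 88.2 px 94 167 165 210
capg 254 mean [ 575.  -162.8] rect c [ 574.9 -162.9] size [21.3 21.2] ang 21.0 pca 71.3 px 354 371 82 100
vr 150 mean [570.4 200.6] rect c [570.4 200.8] size [17.8 17.4] ang 82.3 pca 77.4 px 86 99 89 102
vb 112 mean [430.   24.8] rect c [430.4  24.5] size [16.  16.6] ang 87.1 pca 60.5 px 221 232 191 202
bodyg 692 mean [ 571.3 -153.8] rect c [ 572.5 -154.5] size [32.9 57.2] ang 17.3 pca 107.0 px 332 378 76 108
```

Sizes match the spec (60x82, 70x115, 57x33, caps about 22). Going to the red vial.

```bash
python3 -m crank '[{"offset":[0.01,0.03,0],"spin":0},{"offset":[0.02,0.07,-0.01],"spin":0},{"offset":[0.035,0.11,-0.02],"spin":0},{"offset":[0.05,0.15,-0.03],"spin":0},{"offset":[0.065,0.19,-0.05],"spin":0},{"offset":[0.08,0.23,-0.07],"spin":0},{"offset":[0.095,0.27,-0.09],"spin":0},{"offset":[0.103,0.306,-0.12],"spin":0}]' 0.6 20
python3 -m crank '[{"offset":[0,0,0],"spin":0},{"offset":[0,0,-0.02],"spin":0},{"offset":[0,0,-0.04],"spin":0},{"offset":[0,0,-0.06],"spin":0},{"offset":[0,0,-0.08],"spin":0},{"offset":[0,0,-0.09],"spin":0},{"offset":[0,0,-0.09],"spin":0},{"offset":[0,0,-0.09],"spin":0}]'
python3 - <<'E'
from h import *
p,T,s=wrist('w2');print(s['eef_pos'],s['eef_rot'],s['joints'])
hsv=cv2.cvtColor(p['pixels'],cv2.COLOR_RGB2HSV)
m=((hsv[...,0]<8)|(hsv[...,0]>172))&(hsv[...,1]>150)&(hsv[...,2]>60)
ys,xs=np.nonzero(m);print(len(xs),np.median(xs),np.median(ys))
blob(p,T,int(np.median(xs)),int(np.median(ys)),45,0,'vr',150)
E
```

```text
clock: 3.3
eef_pos: [565.6, 177.1, 191.7]
eef_rot: [3.14, -0.004, 0.006]
wrist_force: [0.8, 0.5, 0.3]
finger_gap: 56.2
clock: 3.97
eef_pos: [566.1, 176.3, 102.3]
eef_rot: [3.14, -0.005, 0.006]
wrist_force: [-0.0, 1.2, 0.0]
finger_gap: 56.3
[566.12704907 176.29047166 102.25105051] [ 3.13962362 -0.00450378  0.00551246] [ 0.24162711  0.45721617  1.47859349 -0.00318206  1.20186649  1.80805711]
7468 455.0 180.0
vr 4397 mean [573.6  37.6] rect c [573.1  37.7] size [53.9 71.6] ang 7.7 pca 96.2 px 439 523 163 230
```

View pics/w2.png

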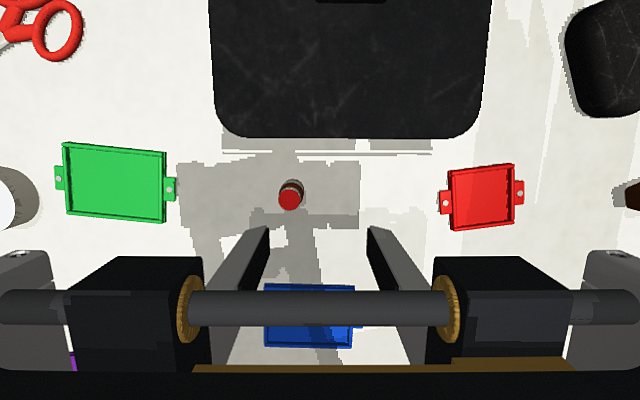

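The red cap is at (290,198), the green tray at (115,185), and nothing is near the vial.

```bash
python3 - <<'E'
from h import *
p,T,s=wrist();print(s['eef_pos'])
blob(p,T,290,200,45,0,'vr',150);blob(p,T,115,185,9,65,'tbg');blob(p,T,492,195,9,0,'tvr',150)
E
```

```text
[566.38732114 176.61768366 102.91601969]
vr 344 mean [570.4 200.9] rect c [570.1 201.1] size [17.  17.4] ang 89.6 pca 112.1 px 279 299 190 210
tbg 7669 mean [578. 370.] rect c [577.2 370. ] size [114.6  70.6] ang 84.3 pca 84.5 px 55 175 142 223
tvr 4368 mean [565.9  18.9] rect c [565.2  19. ] size [60.8 81.3] ang 7.7 pca 97.4 px 439 523 163 231
```

```bash
python3 -m crank '[{"offset":[0.004,0.012,0],"spin":0},{"offset":[0.004,0.0245,0],"spin":0},{"offset":[0.004,0.0245,-0.02],"spin":0},{"offset":[0.004,0.0245,-0.04],"spin":0},{"offset":[0.004,0.0245,-0.06],"spin":0},{"offset":[0.004,0.0245,-0.08],"spin":0},{"offset":[0.004,0.0245,-0.09],"spin":0},{"offset":[0.004,0.0245,-0.092],"spin":0}]'
python3 -m crank '[{"offset":[0,0,0],"spin":0},{"offset":[0,0,0],"spin":0},{"offset":[0,0,0],"spin":0},{"offset":[0,0,0],"spin":0},{"offset":[0,0,0],"spin":0},{"offset":[0,0,0],"spin":0},{"offset":[0,0,0],"spin":0},{"offset":[0,0,0],"spin":0}]' 0.1 15
python3 -m crank '[{"offset":[0,0,0],"spin":0},{"offset":[0,0,0.005],"spin":0},{"offset":[0,0,0.015],"spin":0},{"offset":[0,0,0.025],"spin":0},{"offset":[0,0,0.035],"spin":0},{"offset":[0,0,0.045],"spin":0},{"offset":[0,0,0.05],"spin":0},{"offset":[0,0,0.05],"spin":0}]'
```

```text
clock: 4.73
eef_pos: [569.8, 201.5, 9.9]
eef_rot: [3.14, -0.004, 0.006]
wrist_force: [-0.1, -1.4, 0.3]
finger_gap: 56.3
clock: 5.4
eef_pos: [569.8, 201.5, 10.0]
eef_rot: [3.14, -0.004, 0.006]
wrist_force: [0.2, -0.3, -0.3]
finger_gap: 10.4
clock: 6.07
eef_pos: [570.5, 201.8, 61.8]
eef_rot: [3.14, -0.007, 0.006]
wrist_force: [0.2, 0.2, -1.0]
finger_gap: 9.1
```

```bash
python3 - <<'E'
from h import *
p,T,s=wrist('w3');p2=manip.camera('top');save(p2,'t3');print(s['finger_gap'])
a=p['pixels'][100:300,180:480]; b=cv2.resize(p2['pixels'][120:280,180:440],None,fx=1.25,fy=1.25)
cv2.imwrite('pics/c3.png',np.hstack([a,b])[:,:,::-1])
E
```

```text
9.101904056133817
```

View pics/c3.png

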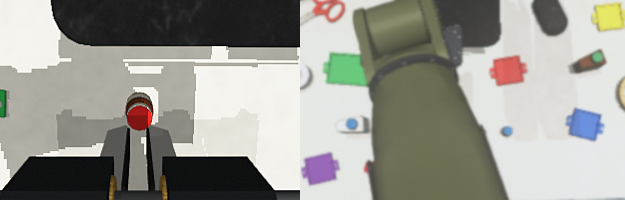

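```bash
python3 - <<'E'
from h import *
p,T,s=wrist();print(s['eef_pos'])
blob(p,T,318,217,45,0,'vr',150);blob(p,T,318,217,45+51,0,'vr lifted',150)
Ti=np.linalg.inv(T);c=Ti@np.array([*s['eef_pos'],1]);print('tcp px',p['fx']*c[0]/c[2]+p['cx'],p['fy']*c[1]/c[2]+p['cy'])
print(manip.search_frame(p,'vial_red'))
E
```

```text
[569.70921811 201.51556717  60.00136544]
vr 475 mean [570.4 200.9] rect c [570.2 200.8] size [17.2 17.4] ang 0.3 pca 58.4 px 307 331 206 229
vr lifted 475 mean [584.9 201.3] rect c [584.8 201.2] size [13.4 13.4] ang 0.3 pca 58.4 px 307 331 206 229
tcp px 318.0763235667523 224.42691059364816
[{'location': [573.4, 200.1, 44.7], 'conf': 0.65}]
```

```bash
python3 - <<'E'
from h import *
p,T,s=wrist()
cv2.imwrite('pics/c4.png',cv2.resize(p['pixels'][170:300,240:400],None,fx=4,fy=4,interpolation=cv2.INTER_CUBIC)[:,:,::-1])
E
```

```text
(no output)
```

View pics/c4.png

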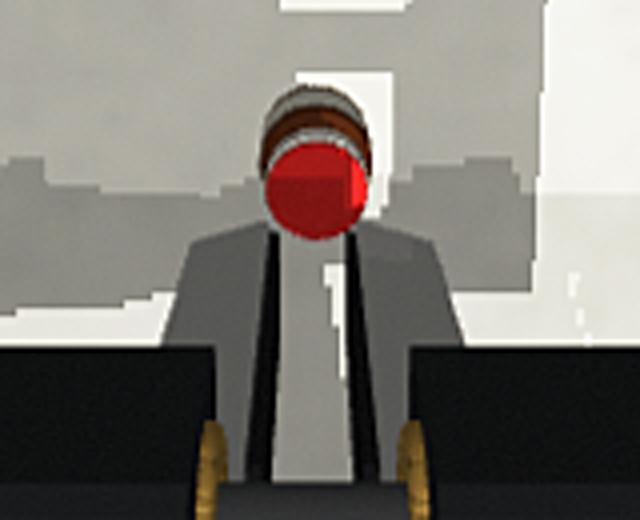

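The vial stands unmoved beneath the closed fingers, so the grasp missed it. I'll reopen, go down again, and look before closing.

```bash
python3 -m crank '[{"offset":[0,0,0],"spin":0},{"offset":[0,0,0],"spin":0},{"offset":[0,0,0],"spin":0},{"offset":[0,0,0],"spin":0},{"offset":[0,0,0],"spin":0},{"offset":[0,0,0],"spin":0},{"offset":[0,0,0],"spin":0},{"offset":[0,0,0],"spin":0}]' 0.6 20
python3 -m crank '[{"offset":[0,0,-0.01],"spin":0},{"offset":[0,0,-0.02],"spin":0},{"offset":[0,0,-0.03],"spin":0},{"offset":[0,0,-0.04],"spin":0},{"offset":[0,0,-0.048],"spin":0},{"offset":[0,0,-0.05],"spin":0},{"offset":[0,0,-0.05],"spin":0},{"offset":[0,0,-0.05],"spin":0}]'
python3 - <<'E'
from h import *
p,T,s=wrist();print(s['eef_pos'],s['finger_gap'])
a=cv2.resize(p['pixels'][130:330,200:440],None,fx=2.5,fy=2.5,interpolation=cv2.INTER_CUBIC)[:,:,::-1]
q=manip.camera('scene');u=(280,180)
b=cv2.resize(q['pixels'][120:260,200:400],None,fx=2,fy=2)[:,:,::-1]
cv2.imwrite('pics/c5.png',a);cv2.imwrite('pics/c5s.png',q['pixels'][:,:,::-1])
blob(p,T,318,217,45,0,'vr',150)
E
```

```text
clock: 6.98
eef_pos: [569.5, 201.4, 59.4]
eef_rot: [3.139, -0.003, 0.006]
wrist_force: [-0.1, -0.3, -0.0]
finger_gap: 55.7
clock: 7.65
eef_pos: [569.6, 201.5, 9.5]
eef_rot: [3.139, -0.004, 0.006]
wrist_force: [-0.3, -0.4, 0.7]
finger_gap: 56.4
[569.62159032 201.4853953    9.52618575] 56.44692375714865
vr 190 mean [582.9 201.1] rect c [581.9 200.5] size [18.9  8.7] ang 84.7 pca 88.5 px 303 336 215 231
```

View pics/c5.png

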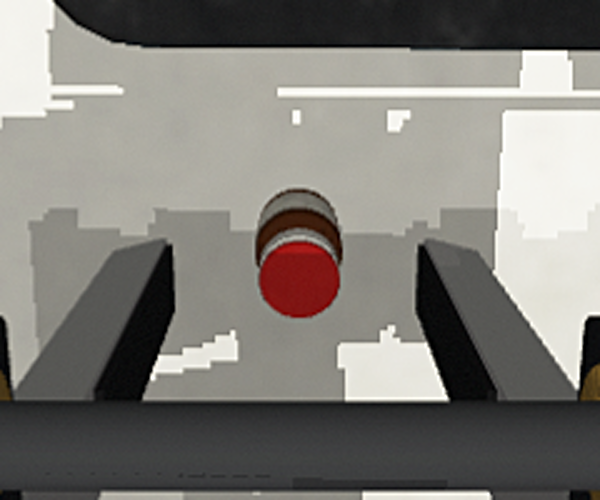

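View pics/c5s.png

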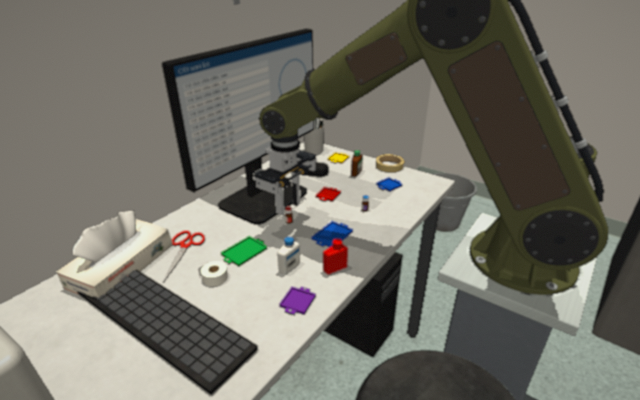

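It straddles the vial correctly. I'll close again with a firmer grip and check the gap before lifting.

```bash
python3 -m crank '[{"offset":[0,0,0],"spin":0},{"offset":[0,0,0],"spin":0},{"offset":[0,0,0],"spin":0},{"offset":[0,0,0],"spin":0},{"offset":[0,0,0],"spin":0},{"offset":[0,0,0],"spin":0},{"offset":[0,0,0],"spin":0},{"offset":[0,0,0],"spin":0}]' 0.15 20
python3 - <<'E'
from h import *
p,T,s=wrist();print(s['eef_pos'],s['finger_gap'])
a=cv2.resize(p['pixels'][130:330,200:440],None,fx=2.5,fy=2.5,interpolation=cv2.INTER_CUBIC)[:,:,::-1]
cv2.imwrite('pics/c6.png',a)
E
```

```text
clock: 8.42
eef_pos: [569.8, 201.5, 9.9]
eef_rot: [3.14, -0.004, 0.006]
wrist_force: [0.0, 0.7, -0.1]
finger_gap: 14.3
[569.80598736 201.51891572   9.93074509] 14.3471347205101
```

View pics/c6.png

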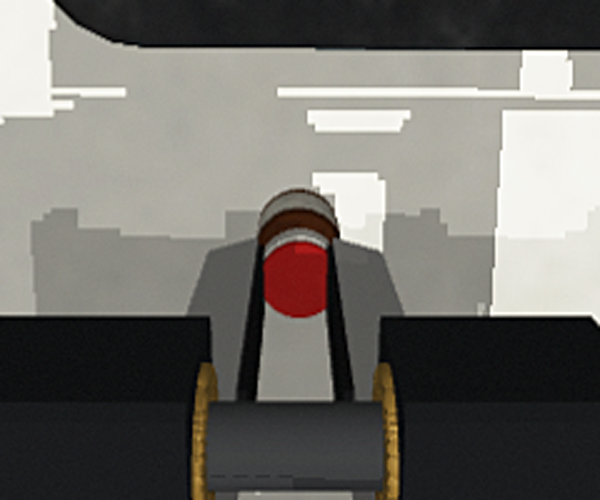

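Fingertip analysis: a gap of 56.4 mm spans 98 px, so the visible tips are at about 188 mm depth, where the nominal TCP would be at 220 mm. The real tips therefore sit about 33 mm above the stated TCP, and the fingers closed above the vial. Checking the constants.

```bash
python3 - <<'E'
from h import *
print(manip.hold_point_z,[a for a in dir(manip) if a[0]!='_'])
E
python3 -m crank '[{"offset":[0,0,0],"spin":0},{"offset":[0,0,0],"spin":0},{"offset":[0,0,0],"spin":0},{"offset":[0,0,0],"spin":0},{"offset":[0,0,0],"spin":0},{"offset":[0,0,0],"spin":0},{"offset":[0,0,0],"spin":0},{"offset":[0,0,0],"spin":0}]' 0.6 20
python3 -m crank '[{"offset":[0,0,-0.003],"spin":0},{"offset":[0,0,-0.006],"spin":0},{"offset":[0,0,-0.009],"spin":0},{"offset":[0,0,-0.012],"spin":0},{"offset":[0,0,-0.014],"spin":0},{"offset":[0,0,-0.016],"spin":0},{"offset":[0,0,-0.018],"spin":0},{"offset":[0,0,-0.018],"spin":0}]'
```

```text
18.8 ['Unreachable', 'camera', 'hold_point_z', 'masks_of', 'read_state', 'search_frame', 'sign_off']
clock: 9.13
eef_pos: [569.8, 201.5, 9.9]
eef_rot: [3.14, -0.004, 0.006]
wrist_force: [0.1, 0.3, -0.7]
finger_gap: 56.2
clock: 9.8
eef_pos: [569.6, 201.5, -8.5]
eef_rot: [3.139, -0.004, 0.006]
wrist_force: [0.4, -0.6, -0.2]
finger_gap: 56.4
```

TCP z is −8.5 with no contact, so the offset is real. Going down further, then closing.

```bash
python3 -m crank '[{"offset":[0,0,-0.002],"spin":0},{"offset":[0,0,-0.004],"spin":0},{"offset":[0,0,-0.006],"spin":0},{"offset":[0,0,-0.008],"spin":0},{"offset":[0,0,-0.01],"spin":0},{"offset":[0,0,-0.012],"spin":0},{"offset":[0,0,-0.013],"spin":0},{"offset":[0,0,-0.013],"spin":0}]'
python3 -m crank '[{"offset":[0,0,0],"spin":0},{"offset":[0,0,0],"spin":0},{"offset":[0,0,0],"spin":0},{"offset":[0,0,0],"spin":0},{"offset":[0,0,0],"spin":0},{"offset":[0,0,0],"spin":0},{"offset":[0,0,0],"spin":0},{"offset":[0,0,0],"spin":0}]' 0.1 15
python3 - <<'E'
from h import *
p,T,s=wrist();print(s['eef_pos'],s['finger_gap'])
a=cv2.resize(p['pixels'][130:330,200:440],None,fx=2.5,fy=2.5,interpolation=cv2.INTER_CUBIC)[:,:,::-1]
cv2.imwrite('pics/c7.png',a)
E
```

```text
clock: 10.47
eef_pos: [569.5, 201.5, -21.8]
eef_rot: [3.139, -0.003, 0.006]
wrist_force: [0.2, 0.3, -0.7]
finger_gap: 56.5
clock: 11.13
eef_pos: [569.5, 201.4, -21.8]
eef_rot: [3.139, -0.003, 0.006]
wrist_force: [0.8, 0.5, 0.7]
finger_gap: 21.9
[569.50192745 201.44934631 -21.77397995] 21.94392506080832
```

View pics/c7.png

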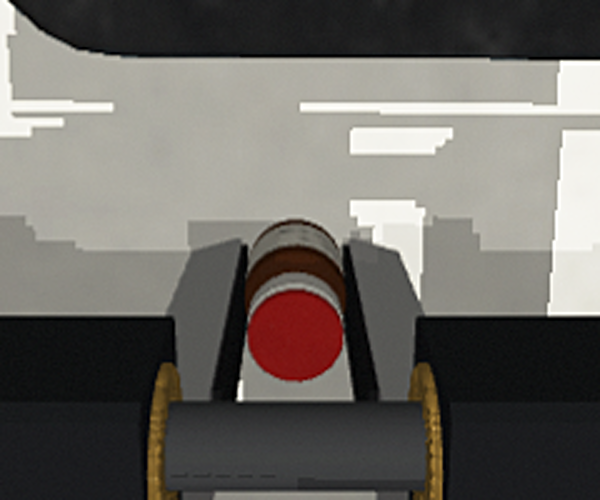

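Gripped at 21.9 mm. Lift, carry to the red tray.

```bash
python3 -m crank '[{"offset":[0,0,0.003],"spin":0},{"offset":[0,0,0.009],"spin":0},{"offset":[0,0,0.017],"spin":0},{"offset":[0,0,0.026],"spin":0},{"offset":[0,0,0.035],"spin":0},{"offset":[0,0,0.042],"spin":0},{"offset":[0,0,0.047],"spin":0},{"offset":[0,0,0.05],"spin":0}]'
python3 -m crank '[{"offset":[0,-0.008,0],"spin":0},{"offset":[0,-0.022,0],"spin":0},{"offset":[0,-0.04,0],"spin":0},{"offset":[-0.001,-0.06,0],"spin":0},{"offset":[-0.001,-0.08,0],"spin":0},{"offset":[-0.002,-0.095,0],"spin":0},{"offset":[-0.002,-0.108,0],"spin":0},{"offset":[-0.002,-0.115,0],"spin":0}]'
python3 -m crank '[{"offset":[0,-0.006,0],"spin":0},{"offset":[0,-0.014,0],"spin":0},{"offset":[0,-0.026,0],"spin":0},{"offset":[-0.001,-0.038,0],"spin":0},{"offset":[-0.001,-0.05,0],"spin":0},{"offset":[-0.002,-0.06,0],"spin":0},{"offset":[-0.002,-0.066,0],"spin":0},{"offset":[-0.002,-0.068,0],"spin":0}]'
```

```text
clock: 11.85
eef_pos: [569.8, 201.5, 29.3]
eef_rot: [3.14, -0.005, 0.006]
wrist_force: [0.0, -0.2, -0.1]
finger_gap: 21.2
clock: 12.52
eef_pos: [567.5, 84.3, 29.0]
eef_rot: [3.139, -0.004, 0.005]
wrist_force: [0.4, -0.5, -0.3]
finger_gap: 21.7
clock: 13.18
eef_pos: [565.5, 15.2, 29.0]
eef_rot: [3.139, -0.004, 0.004]
wrist_force: [-0.2, 0.4, -0.7]
finger_gap: 21.7
```

```bash
python3 -m crank '[{"offset":[0,0.002,-0.006],"spin":0},{"offset":[0,0.003,-0.014],"spin":0},{"offset":[0,0.003,-0.024],"spin":0},{"offset":[0,0.003,-0.033],"spin":0},{"offset":[0,0.003,-0.04],"spin":0},{"offset":[0,0.003,-0.044],"spin":0},{"offset":[0,0.003,-0.046],"spin":0},{"offset":[0,0.003,-0.0475],"spin":0}]'
python3 -m crank '[{"offset":[0,0,0],"spin":0},{"offset":[0,0,0],"spin":0},{"offset":[0,0,0],"spin":0},{"offset":[0,0,0],"spin":0},{"offset":[0,0,0],"spin":0},{"offset":[0,0,0],"spin":0},{"offset":[0,0,0],"spin":0},{"offset":[0,0,0],"spin":0}]' 0.45
python3 -m crank '[{"offset":[0,0,0.01],"spin":0},{"offset":[0,0,0.03],"spin":0},{"offset":[0,0,0.05],"spin":0},{"offset":[0,0,0.08],"spin":0},{"offset":[-0.02,0,0.11],"spin":0},{"offset":[-0.04,0,0.12],"spin":0},{"offset":[-0.06,0,0.12],"spin":0},{"offset":[-0.06,0,0.12],"spin":0}]' 0.6
python3 - <<'E'
from h import *
p,T,s=wrist('w8');print(s['eef_pos'],s['joints'][5])
for n in ['vial_red','vial_blue']: print(n,[(r['location'],r['conf']) for r in manip.search_frame(p,n)])
E
```

```text
clock: 13.85
eef_pos: [565.5, 18.3, -18.0]
eef_rot: [3.139, -0.004, 0.004]
wrist_force: [-7.5, 0.9, 16.9]
finger_gap: 21.7
clock: 14.52
eef_pos: [565.5, 18.3, -18.0]
eef_rot: [3.139, -0.004, 0.004]
wrist_force: [-0.1, -0.5, -0.6]
finger_gap: 42.2
clock: 15.18
eef_pos: [503.7, 18.4, 103.6]
eef_rot: [3.139, -0.005, 0.004]
wrist_force: [-0.5, -0.6, -0.1]
finger_gap: 56.4
[503.65578946  18.42913579 103.57604726] 1.5327542042102185
vial_red [([561.5, 16.3, 47.1], 0.88)]
vial_blue [([436.3, 24.4, 36.4], 0.7), ([453.2, 185.6, 3.3], 0.67), ([568.0, 20.3, 4.5], 0.45)]
```

View pics/w8.png

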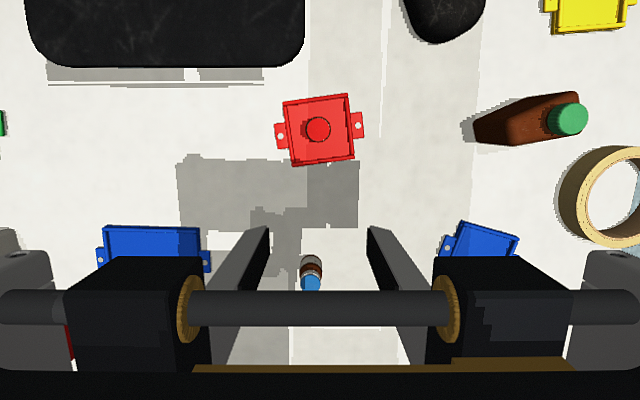

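Red vial stands in its tray (317,130); the blue vial is at (311,275). Next, above the blue vial.

```bash
python3 -m crank '[{"offset":[-0.02,0.002,0],"spin":0},{"offset":[-0.045,0.004,0],"spin":0},{"offset":[-0.065,0.006,0],"spin":0},{"offset":[-0.073,0.007,-0.01],"spin":0},{"offset":[-0.073,0.007,-0.03],"spin":0},{"offset":[-0.073,0.007,-0.04],"spin":0},{"offset":[-0.073,0.007,-0.04],"spin":0},{"offset":[-0.073,0.007,-0.04],"spin":0}]'
python3 - <<'E'
from h import *
p,T,s=wrist();print(s['eef_pos'])
blob(p,T,318,220,45,105,'vb')
E
```

```text
clock: 16.0
eef_pos: [433.4, 25.2, 62.5]
eef_rot: [3.139, -0.003, 0.004]
wrist_force: [-0.1, 0.3, -0.1]
finger_gap: 56.8
[433.39551156  25.23942585  62.46097546]
vb 463 mean [430.1  25.2] rect c [430.1  25.2] size [17.5 17.4] ang 44.4 pca -158.9 px 306 330 210 233
```

```bash
python3 -m crank '[{"offset":[-0.003,0,-0.012],"spin":0},{"offset":[-0.0035,0,-0.026],"spin":0},{"offset":[-0.0035,0,-0.04],"spin":0},{"offset":[-0.0035,0,-0.055],"spin":0},{"offset":[-0.0035,0,-0.068],"spin":0},{"offset":[-0.0035,0,-0.078],"spin":0},{"offset":[-0.0035,0,-0.083],"spin":0},{"offset":[-0.0035,0,-0.0843],"spin":0}]'
python3 -m crank '[{"offset":[0,0,0],"spin":0},{"offset":[0,0,0],"spin":0},{"offset":[0,0,0],"spin":0},{"offset":[0,0,0],"spin":0},{"offset":[0,0,0],"spin":0},{"offset":[0,0,0],"spin":0},{"offset":[0,0,0],"spin":0},{"offset":[0,0,0],"spin":0}]' 0.1 15
python3 -m crank '[{"offset":[0,0,0.003],"spin":0},{"offset":[0,0,0.009],"spin":0},{"offset":[0,0,0.017],"spin":0},{"offset":[0,0,0.026],"spin":0},{"offset":[0,0,0.035],"spin":0},{"offset":[0,0,0.042],"spin":0},{"offset":[0,0,0.047],"spin":0},{"offset":[0,0,0.05],"spin":0}]'
```

```text
clock: 16.72
eef_pos: [430.3, 25.2, -21.7]
eef_rot: [3.139, -0.004, 0.004]
wrist_force: [-0.1, -0.1, -0.1]
finger_gap: 56.2
clock: 17.38
eef_pos: [430.5, 25.2, -21.4]
eef_rot: [3.139, -0.004, 0.004]
wrist_force: [-0.8, -0.5, 5.1]
finger_gap: 21.3
clock: 18.05
eef_pos: [430.8, 25.2, 29.5]
eef_rot: [3.139, -0.005, 0.004]
wrist_force: [-0.2, 0.7, 0.5]
finger_gap: 21.8
```

```bash
python3 -m crank '[{"offset":[0,-0.008,0],"spin":0},{"offset":[0.001,-0.022,0],"spin":0},{"offset":[0.003,-0.04,0],"spin":0},{"offset":[0.004,-0.06,0],"spin":0},{"offset":[0.005,-0.078,0],"spin":0},{"offset":[0.006,-0.092,0],"spin":0},{"offset":[0.007,-0.102,0],"spin":0},{"offset":[0.007,-0.108,0],"spin":0}]'
python3 -m crank '[{"offset":[0,-0.006,0],"spin":0},{"offset":[0.001,-0.014,0],"spin":0},{"offset":[0.002,-0.026,0],"spin":0},{"offset":[0.003,-0.038,0],"spin":0},{"offset":[0.004,-0.05,0],"spin":0},{"offset":[0.004,-0.058,0],"spin":0},{"offset":[0.004,-0.062,0],"spin":0},{"offset":[0.004,-0.0625,0],"spin":0}]'
python3 - <<'E'
from h import *
p,T,s=wrist();print(s['eef_pos'])
blob(p,T,320,215,9,110,'tvb')
E
```

```text
clock: 18.72
eef_pos: [437.6, -84.0, 29.3]
eef_rot: [3.139, -0.005, 0.003]
wrist_force: [-0.2, 0.3, -1.2]
finger_gap: 21.5
clock: 19.38
eef_pos: [441.6, -147.3, 29.2]
eef_rot: [3.139, -0.005, 0.002]
wrist_force: [-0.4, -0.2, 0.6]
finger_gap: 21.6
[ 441.57637342 -147.29247881   29.18884711]
tvb 4825 mean [ 451.7 -144.6] rect c [ 450.3 -145.6] size [58.2 82.6] ang 2.0 pca 87.1 px 260 372 166 244
```

```bash
python3 -m crank '[{"offset":[0,0.002,-0.006],"spin":0},{"offset":[0,0.002,-0.014],"spin":0},{"offset":[0,0.002,-0.024],"spin":0},{"offset":[0,0.002,-0.033],"spin":0},{"offset":[0,0.002,-0.04],"spin":0},{"offset":[0,0.002,-0.044],"spin":0},{"offset":[0,0.002,-0.046],"spin":0},{"offset":[0,0.002,-0.047],"spin":0}]'
python3 -m crank '[{"offset":[0,0,0],"spin":0},{"offset":[0,0,0],"spin":0},{"offset":[0,0,0],"spin":0},{"offset":[0,0,0],"spin":0},{"offset":[0,0,0],"spin":0},{"offset":[0,0,0],"spin":0},{"offset":[0,0,0],"spin":0},{"offset":[0,0,0],"spin":0}]' 0.45
python3 -m crank '[{"offset":[0,0,0.01],"spin":0},{"offset":[0,0,0.03],"spin":0},{"offset":[0,0,0.06],"spin":0},{"offset":[0,0,0.09],"spin":0},{"offset":[0,0,0.12],"spin":0},{"offset":[-0.02,0,0.15],"spin":0},{"offset":[-0.04,0,0.18],"spin":0},{"offset":[-0.04,0,0.19],"spin":0}]' 0.7
python3 - <<'E'
from h import *
p,T,s=wrist('w9');print(s['eef_pos'],s['joints'][5])
print([(r['location'],r['conf']) for r in manip.search_frame(p,'bottle_green')])
E
```

```text
clock: 20.1
eef_pos: [441.4, -144.6, -17.7]
eef_rot: [3.14, -0.004, 0.002]
wrist_force: [-5.9, 3.2, 15.5]
finger_gap: 21.4
clock: 20.77
eef_pos: [441.4, -144.6, -17.7]
eef_rot: [3.14, -0.004, 0.002]
wrist_force: [0.1, 0.1, 0.4]
finger_gap: 42.3
clock: 21.43
eef_pos: [400.5, -144.9, 176.9]
eef_rot: [3.138, -0.009, 0.002]
wrist_force: [-0.2, 0.5, 1.2]
finger_gap: 66.0
[ 400.45565428 -144.9281912   176.92379137] 1.1354592214386177
[]
```

View pics/w9.png

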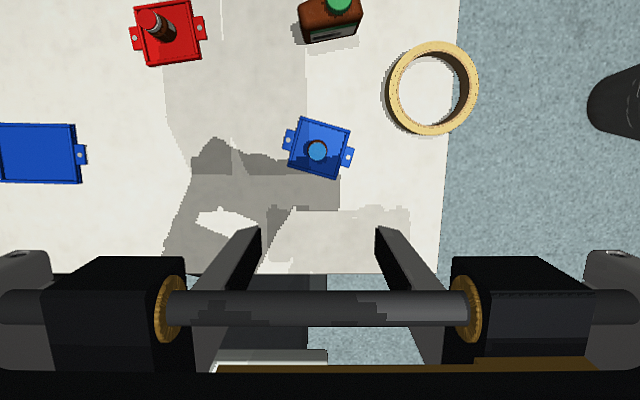

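Blue vial stands in its tray (318,150). Now rotate by 107° and go above the green bottle.

```bash
python3 -m crank '[{"offset":[0.01,0,0],"spin":6.7},{"offset":[0.02,0,0],"spin":13.4},{"offset":[0.03,0,0],"spin":20},{"offset":[0.045,0,0],"spin":27},{"offset":[0.06,0,0],"spin":34},{"offset":[0.075,0,0],"spin":40},{"offset":[0.09,-0.005,0],"spin":47},{"offset":[0.1,-0.005,0],"spin":53.5}]' 0.6
python3 -m crank '[{"offset":[0.01,0,0],"spin":6.7},{"offset":[0.02,0,0],"spin":13.4},{"offset":[0.03,0,-0.01],"spin":20},{"offset":[0.04,0,-0.02],"spin":27},{"offset":[0.05,0,-0.03],"spin":34},{"offset":[0.06,0,-0.04],"spin":40},{"offset":[0.07,-0.005,-0.06],"spin":47},{"offset":[0.072,-0.005,-0.07],"spin":53.5}]'
python3 - <<'E'
from h import *
p,T,s=wrist('w10');print(s['eef_pos'],s['eef_rot'],s['joints'].round(2))
hsv=cv2.cvtColor(p['pixels'],cv2.COLOR_RGB2HSV)
m=(abs(hsv[...,0].astype(int)-65)<12)&(hsv[...,1]>110)&(hsv[...,2]>40)&(np.arange(400)[:,None]<260)
n,l,st,ce=cv2.connectedComponentsWithStats(m.astype(np.uint8))
for i in range(1,n):
    if st[i,4]>100: print(st[i],ce[i]); blob(p,T,*ce[i].astype(int).tolist(),78,65,'cap')
E
```

```text
clock: 22.2
eef_pos: [503.1, -150.1, 172.5]
eef_rot: [3.141, -0.008, 0.942]
wrist_force: [-0.0, 0.7, 0.0]
finger_gap: 56.5
clock: 22.87
eef_pos: [575.3, -154.8, 98.1]
eef_rot: [-3.139, -0.01, 1.882]
wrist_force: [0.6, -0.4, -0.3]
finger_gap: 56.5
[ 575.2725273  -154.84976587   98.13736267] [-3.13917463 -0.0102522   1.88168085] [-0.33  0.47  1.46  0.01  1.21 -0.64]
[299 209  31  32 746] [314.00134048 224.78284182]
cap 746 mean [ 574.8 -161.7] rect c [ 574.8 -161.8] size [22.  23.9] ang 31.7 pca 103.1 px 299 329 209 240
```

View pics/w10.png

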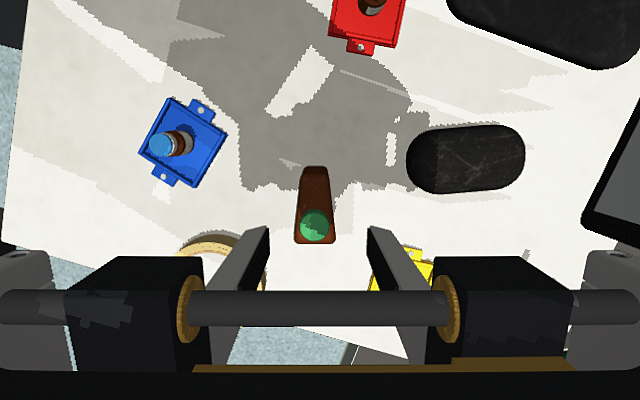

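The bottle is seen upright at (315,205), aligned with the jaws. Descending.

```bash
python3 -m crank '[{"offset":[-0.002,0.001,-0.01],"spin":0},{"offset":[-0.003,0.001,-0.025],"spin":0},{"offset":[-0.003,0.001,-0.045],"spin":0},{"offset":[-0.003,0.001,-0.065],"spin":0},{"offset":[-0.003,0.001,-0.085],"spin":0},{"offset":[-0.003,0.001,-0.1],"spin":0},{"offset":[-0.003,0.001,-0.108],"spin":0},{"offset":[-0.003,0.001,-0.11],"spin":0}]'
python3 -m crank '[{"offset":[0,0,0],"spin":0},{"offset":[0,0,0],"spin":0},{"offset":[0,0,0],"spin":0},{"offset":[0,0,0],"spin":0},{"offset":[0,0,0],"spin":0},{"offset":[0,0,0],"spin":0},{"offset":[0,0,0],"spin":0},{"offset":[0,0,0],"spin":0}]' 0.25 25
python3 -m crank '[{"offset":[0,0,0.003],"spin":0},{"offset":[0,0,0.01],"spin":0},{"offset":[0,0,0.02],"spin":0},{"offset":[0,0,0.032],"spin":0},{"offset":[0,0,0.045],"spin":0},{"offset":[0,0,0.056],"spin":0},{"offset":[0,0,0.063],"spin":0},{"offset":[0,0,0.066],"spin":0}]'
```

```text
clock: 23.58
eef_pos: [570.3, -152.9, -15.5]
eef_rot: [-3.134, -0.014, 1.888]
wrist_force: [-0.9, -1.0, 0.4]
finger_gap: 56.4
clock: 24.25
eef_pos: [570.8, -153.0, -14.8]
eef_rot: [-3.135, -0.013, 1.888]
wrist_force: [-0.9, 0.1, 5.7]
finger_gap: 29.5
clock: 24.92
eef_pos: [571.4, -153.2, 53.1]
eef_rot: [-3.137, -0.012, 1.888]
wrist_force: [0.4, 0.6, -1.8]
finger_gap: 29.6
```

```bash
python3 - <<'E'
from h import *
p,T,s=wrist('w11');print(s['eef_pos'],s['wrist_force'])
hsv=cv2.cvtColor(p['pixels'],cv2.COLOR_RGB2HSV)
m=(abs(hsv[...,0].astype(int)-65)<12)&(hsv[...,1]>110)&(hsv[...,2]>40)&(abs(np.arange(640)-320)[None]<80)
n,l,st,ce=cv2.connectedComponentsWithStats(m.astype(np.uint8))
for i in range(1,n):
    if st[i,4]>100:
        print(st[i],ce[i])
        for z in (78,146): blob(p,T,*ce[i].astype(int).tolist(),z,65,'cap%d'%z)
E
```

```text
[ 571.37146688 -153.21477054   53.05245459] [ 0.3824413   0.63535125 -1.79619051]
[297 279  42  12 340] [317.30294118 284.93823529]
cap78 340 mean [ 581.5 -183.4] rect c [ 581.5 -183.1] size [25.7  7.5] ang 18.3 pca -162.0 px 297 338 279 290
cap146 340 mean [ 571.1 -150.4] rect c [ 571.1 -150.2] size [16.4  4.8] ang 18.3 pca -162.0 px 297 338 279 290
[294 326  48  14 422] [317.46208531 331.61848341]
cap78 422 mean [ 591.9 -214.7] rect c [ 592.3 -215.5] size [30.3  9.2] ang 19.8 pca -161.5 px 294 341 326 339
cap146 422 mean [ 577.7 -170.3] rect c [ 577.9 -170.8] size [19.3  5.8] ang 19.8 pca -161.5 px 294 341 326 339
```

View pics/w11.png

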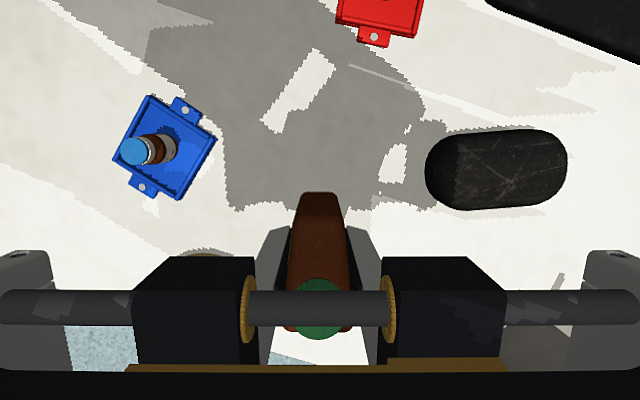

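Bottle is held upright, lifted with clearance, cap at (317,310). Carry to the green tray, swinging slightly away from the monitor and turning −23.7°.

```bash
python3 -m crank '[{"offset":[-0.003,0.006,0.002],"spin":0},{"offset":[-0.008,0.018,0.005],"spin":0},{"offset":[-0.014,0.035,0.01],"spin":-1},{"offset":[-0.02,0.055,0.012],"spin":-2},{"offset":[-0.025,0.077,0.014],"spin":-3},{"offset":[-0.028,0.1,0.015],"spin":-4},{"offset":[-0.03,0.123,0.015],"spin":-5},{"offset":[-0.03,0.145,0.015],"spin":-6}]'
python3 -m crank '[{"offset":[0,0.022,0],"spin":-1},{"offset":[0,0.044,0],"spin":-2},{"offset":[0,0.066,0],"spin":-3},{"offset":[0,0.088,0],"spin":-4},{"offset":[0,0.11,0],"spin":-5},{"offset":[0,0.132,0],"spin":-6},{"offset":[0,0.15,0],"spin":-7},{"offset":[0,0.165,0],"spin":-8}]'
python3 -m crank '[{"offset":[0,0.016,0],"spin":-1},{"offset":[0,0.034,0],"spin":-2},{"offset":[0.002,0.054,0],"spin":-3},{"offset":[0.004,0.076,0],"spin":-4},{"offset":[0.007,0.098,0],"spin":-5},{"offset":[0.01,0.118,0],"spin":-6},{"offset":[0.012,0.132,0],"spin":-7},{"offset":[0.013,0.142,0],"spin":-7.5}]'
```

```text
clock: 25.63
eef_pos: [540.0, -6.1, 67.6]
eef_rot: [-3.136, -0.012, 1.783]
wrist_force: [0.3, 0.7, -1.7]
finger_gap: 29.4
clock: 26.3
eef_pos: [538.8, 160.9, 67.3]
eef_rot: [-3.135, -0.012, 1.643]
wrist_force: [-0.3, 0.4, -0.3]
finger_gap: 29.6
clock: 26.97
eef_pos: [550.6, 304.8, 66.9]
eef_rot: [-3.134, -0.012, 1.513]
wrist_force: [0.3, -1.0, -1.9]
finger_gap: 29.2
```

```bash
python3 - <<'E'
from h import *
p,T,s=wrist();print(s['eef_pos'])
hsv=cv2.cvtColor(p['pixels'],cv2.COLOR_RGB2HSV)
m=(abs(hsv[...,0].astype(int)-65)<12)&(hsv[...,1]>110)&(hsv[...,2]>40)&(np.arange(400)<250)[:,None]
n,l,st,ce=cv2.connectedComponentsWithStats(m.astype(np.uint8))
for i in range(1,n):
    if st[i,4]>100: print(st[i]); blob(p,T,*ce[i].astype(int).tolist(),9,65,'tray')
E
python3 -m crank '[{"offset":[0.002,0.006,0],"spin":-0.5},{"offset":[0.006,0.015,0],"spin":-1},{"offset":[0.01,0.027,0],"spin":-1.5},{"offset":[0.014,0.04,0],"spin":-2},{"offset":[0.018,0.052,0],"spin":-2.2},{"offset":[0.021,0.06,0],"spin":-2.2},{"offset":[0.023,0.064,0],"spin":-2.2},{"offset":[0.023,0.065,0],"spin":-2.2}]'
```

```text
[550.55102044 304.76053841  66.86273518]
[  301    47    94   147 11013]
tray 11013 mean [577.  373.3] rect c [576.9 371.4] size [114.5  69.9] ang 84.3 pca 84.4 px 301 394 47 193
clock: 27.68
eef_pos: [573.7, 370.8, 66.6]
eef_rot: [-3.134, -0.012, 1.475]
wrist_force: [0.2, 0.8, -1.2]
finger_gap: 29.5
```

```bash
python3 -m crank '[{"offset":[0.001,0,-0.006],"spin":0},{"offset":[0.002,0,-0.016],"spin":0},{"offset":[0.002,0,-0.028],"spin":0},{"offset":[0.002,0,-0.041],"spin":0},{"offset":[0.002,0,-0.053],"spin":0},{"offset":[0.002,0,-0.063],"spin":0},{"offset":[0.002,0,-0.07],"spin":0},{"offset":[0.002,0,-0.073],"spin":0}]'
python3 -m crank '[{"offset":[0,0,-0.001],"spin":0},{"offset":[0,0,-0.002],"spin":0},{"offset":[0,0,-0.003],"spin":0},{"offset":[0,0,-0.004],"spin":0},{"offset":[0,0,-0.005],"spin":0},{"offset":[0,0,-0.005],"spin":0},{"offset":[0,0,-0.005],"spin":0},{"offset":[0,0,-0.005],"spin":0}]'
```

```text
clock: 28.35
eef_pos: [575.2, 370.5, -8.1]
eef_rot: [-3.133, -0.011, 1.475]
wrist_force: [0.5, -0.1, -1.4]
finger_gap: 29.6
clock: 29.02
eef_pos: [575.8, 370.8, -10.8]
eef_rot: [-3.135, -0.012, 1.475]
wrist_force: [-6.0, -2.7, 11.8]
finger_gap: 30.1
```

Touched down gently (12 N). Release and rise.

```bash
python3 -m crank '[{"offset":[0,0,0],"spin":0},{"offset":[0,0,0],"spin":0},{"offset":[0,0,0],"spin":0},{"offset":[0,0,0],"spin":0},{"offset":[0,0,0],"spin":0},{"offset":[0,0,0],"spin":0},{"offset":[0,0,0],"spin":0},{"offset":[0,0,0],"spin":0}]' 0.55
python3 -m crank '[{"offset":[0,0,0.01],"spin":0},{"offset":[0,0,0.03],"spin":0},{"offset":[0,0,0.05],"spin":0},{"offset":[0,0,0.08],"spin":0},{"offset":[0,0,0.11],"spin":0},{"offset":[0,-0.01,0.14],"spin":0},{"offset":[-0.02,-0.02,0.17],"spin":0},{"offset":[-0.04,-0.03,0.18],"spin":0}]' 0.6
python3 -m crank '[{"offset":[-0.02,-0.005,0],"spin":0},{"offset":[-0.04,-0.01,0],"spin":0},{"offset":[-0.06,-0.02,0],"spin":0},{"offset":[-0.08,-0.03,0],"spin":0},{"offset":[-0.09,-0.04,0],"spin":0},{"offset":[-0.1,-0.05,0],"spin":0},{"offset":[-0.1,-0.06,0],"spin":0},{"offset":[-0.1,-0.06,0],"spin":0}]' 
python3 - <<'E'
from h import *
p,T,s=wrist('w12');print(s['eef_pos'],s['eef_rot'])
E
```

```text
clock: 29.68
eef_pos: [575.7, 370.8, -10.9]
eef_rot: [-3.134, -0.012, 1.475]
wrist_force: [-0.6, -0.3, 0.5]
finger_gap: 51.6
clock: 30.35
eef_pos: [536.6, 340.9, 174.3]
eef_rot: [-3.14, -0.016, 1.475]
wrist_force: [0.4, 0.2, 1.0]
finger_gap: 56.6
clock: 31.02
eef_pos: [436.9, 279.8, 175.3]
eef_rot: [-3.141, -0.016, 1.474]
wrist_force: [0.0, 0.3, 0.5]
finger_gap: 56.2
[436.92037409 279.82501312 175.28728014] [-3.14080319 -0.01643395  1.4741515 ]
```

View pics/w12.png

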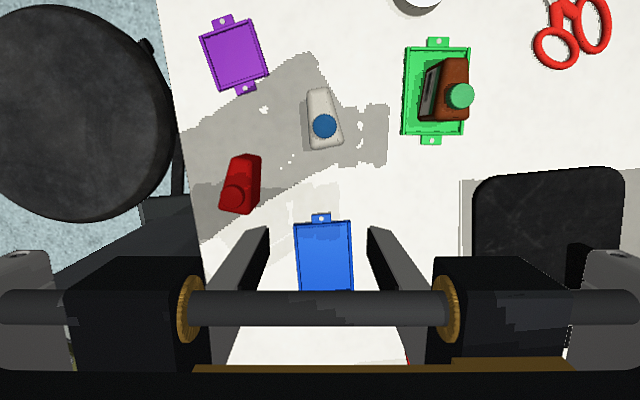

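Green bottle stands inside its tray (436,90). White bottle at (323,112), with its cap at (324,126). Measure it.

```bash
python3 - <<'E'
from h import *
p,T,s=wrist();print(s['eef_pos'])
blob(p,T,324,126,78,105,'capb');blob(p,T,460,96,81,70,'capg')
blob(p,T,240,180,62,0,'redbottle',120)
for r in manip.masks_of(p,'bottle_blue'):
    m=r['mask'];ys,xs=np.nonzero(m);print(r['conf'],len(xs),xs.min(),xs.max(),ys.min(),ys.max())
    P=np.array([at(p,x,y,62,T)[:2] for x,y in zip(xs,ys)]);c=P.mean(0);ev,V=np.linalg.eigh(np.cov((P-c).T))
    print(c.round(1),cv2.minAreaRect(P.astype(np.float32)[:,None]),np.degrees(np.arctan2(V[1,1],V[0,1])))
for r in manip.masks_of(p,'bottle_green')[:1]:
    ys,xs=np.nonzero(r['mask']);P=np.array([at(p,x,y,65,T)[:2] for x,y in zip(xs,ys)]);print('green',cv2.minAreaRect(P.astype(np.float32)[:,None]))
E
```

```text
[437.22806148 280.48296975 175.09354688]
capb 438 mean [449.5 345.3] rect c [449.5 345.3] size [20.8 20.4] ang 84.5 pca -144.6 px 313 335 115 138
capg 581 mean [573.6 360.1] rect c [573.6 360. ] size [21.7 24.8] ang 84.7 pca -172.9 px 446 473 84 109
redbottle 2020 mean [360.9 295.7] rect c [361.2 296.8] size [62.3 40.5] ang 72.7 pca 65.2 px 218 260 154 214
0.74 2069 217 260 154 214
[360.8 296. ] ((362.34075927734375, 296.45111083984375), (65.43819427490234, 39.95193862915039), 68.21987915039062) 64.86444025206141
0.71 1749 305 342 88 149
[448.3 351.8] ((447.9604187011719, 353.0177307128906), (32.893028259277344, 55.924407958984375), 5.6714253425598145) 95.62608483567958
green ((567.831787109375, 367.6169738769531), (57.99052810668945, 52.431724548339844), 84.6273193359375)
```

```bash
python3 -m crank '[{"offset":[0.002,0.012,0],"spin":2},{"offset":[0.004,0.03,-0.01],"spin":4},{"offset":[0.007,0.05,-0.02],"spin":7},{"offset":[0.0115,0.073,-0.035],"spin":10},{"offset":[0.0115,0.073,-0.055],"spin":11.2},{"offset":[0.0115,0.073,-0.075],"spin":11.2},{"offset":[0.0115,0.073,-0.08],"spin":11.2},{"offset":[0.0115,0.073,-0.08],"spin":11.2}]' 0.6 25
python3 - <<'E'
from h import *
p,T,s=wrist();print(s['eef_pos'],s['eef_rot'])
blob(p,T,317,225,78,105,'capb')
for r in manip.masks_of(p,'bottle_blue'):
    ys,xs=np.nonzero(r['mask']);P=np.array([at(p,x,y,62,T)[:2] for x,y in zip(xs,ys)]);c=P.mean(0);ev,V=np.linalg.eigh(np.cov((P-c).T))
    print(r['conf'],c.round(1),cv2.minAreaRect(P.astype(np.float32)[:,None]),np.degrees(np.arctan2(V[1,1],V[0,1])),xs.min(),xs.max(),ys.min(),ys.max())
E
```

```text
clock: 31.88
eef_pos: [448.0, 354.5, 92.8]
eef_rot: [-3.137, -0.015, 1.671]
wrist_force: [-0.2, 0.1, 0.3]
finger_gap: 56.4
[448.04455114 354.47922262  92.7704645 ] [-3.13693469 -0.01461408  1.6711523 ]
capb 778 mean [449.4 346.6] rect c [449.3 346.3] size [21.9 23.5] ang 5.9 pca 95.1 px 303 333 214 245
0.9 [448.2 354.9] ((447.6703796386719, 357.2404479980469), (33.73825454711914, 64.00943756103516), 5.878665447235107) 95.17809995091255 296 339 168 249
0.88 [369.2 319.7] ((366.2644958496094, 317.0855712890625), (56.0997200012207, 27.41912269592285), 61.17558288574219) 68.31958654312413 189 237 219 283
```

```bash
python3 -m crank '[{"offset":[0,0,-0.01],"spin":0},{"offset":[0,0,-0.025],"spin":0},{"offset":[0,0,-0.045],"spin":0},{"offset":[0,0,-0.065],"spin":0},{"offset":[0,0,-0.085],"spin":0},{"offset":[0,0,-0.1],"spin":0},{"offset":[0,0,-0.105],"spin":0},{"offset":[0,0,-0.107],"spin":0}]'
python3 -m crank '[{"offset":[0,0,0],"spin":0},{"offset":[0,0,0],"spin":0},{"offset":[0,0,0],"spin":0},{"offset":[0,0,0],"spin":0},{"offset":[0,0,0],"spin":0},{"offset":[0,0,0],"spin":0},{"offset":[0,0,0],"spin":0},{"offset":[0,0,0],"spin":0}]' 0.25 25
python3 -m crank '[{"offset":[0,0,0.003],"spin":0},{"offset":[0,0,0.01],"spin":0},{"offset":[0,0,0.02],"spin":0},{"offset":[0,0,0.032],"spin":0},{"offset":[0,0,0.045],"spin":0},{"offset":[0,0,0.056],"spin":0},{"offset":[0,0,0.063],"spin":0},{"offset":[0,0,0.066],"spin":0}]'
```

```text
clock: 32.65
eef_pos: [449.1, 354.7, -12.2]
eef_rot: [-3.14, -0.016, 1.67]
wrist_force: [-0.3, -0.1, 0.6]
finger_gap: 56.3
clock: 33.32
eef_pos: [449.4, 354.9, -11.5]
eef_rot: [-3.141, -0.017, 1.67]
wrist_force: [-0.9, -1.6, 6.7]
finger_gap: 29.9
clock: 33.98
eef_pos: [449.8, 355.2, 56.3]
eef_rot: [3.14, -0.018, 1.67]
wrist_force: [0.4, -0.1, -0.3]
finger_gap: 29.8
```

```bash
python3 -m crank '[{"offset":[0,-0.006,0],"spin":0},{"offset":[0,-0.016,0],"spin":-1},{"offset":[-0.001,-0.032,0],"spin":-2},{"offset":[-0.002,-0.05,0],"spin":-3},{"offset":[-0.004,-0.068,0],"spin":-4},{"offset":[-0.006,-0.084,0],"spin":-5},{"offset":[-0.008,-0.095,0],"spin":-6},{"offset":[-0.009,-0.1,0],"spin":-6.5}]'
python3 -m crank '[{"offset":[0,-0.006,0],"spin":0},{"offset":[-0.001,-0.014,0],"spin":-0.3},{"offset":[-0.002,-0.026,0],"spin":-0.7},{"offset":[-0.003,-0.039,0],"spin":-0.8},{"offset":[-0.004,-0.052,0],"spin":-0.8},{"offset":[-0.005,-0.062,0],"spin":-0.8},{"offset":[-0.005,-0.068,0],"spin":-0.8},{"offset":[-0.005,-0.07,0],"spin":-0.8}]'
python3 - <<'E'
from h import *
p=manip.camera('top');s=manip.read_state();print(s['eef_pos'],s['eef_rot'])
q,T,s=wrist()
hsv=cv2.cvtColor(q['pixels'],cv2.COLOR_RGB2HSV)
m=(abs(hsv[...,0].astype(int)-110)<12)&(hsv[...,1]>110)&(hsv[...,2]>40)&(np.arange(400)<250)[:,None]
n,l,st,ce=cv2.connectedComponentsWithStats(m.astype(np.uint8))
for i in range(1,n):
    if st[i,4]>100: print(st[i],at(q,st[i,0]+st[i,2]/2,st[i,1],9,T)); blob(q,T,*ce[i].astype(int).tolist(),9,110,'tray')
E
```

```text
clock: 34.65
eef_pos: [440.4, 253.5, 55.9]
eef_rot: [3.141, -0.017, 1.554]
wrist_force: [0.7, 0.2, -0.7]
finger_gap: 29.9
clock: 35.32
eef_pos: [435.5, 182.4, 56.0]
eef_rot: [3.141, -0.017, 1.539]
wrist_force: [-0.2, 0.3, -1.0]
finger_gap: 29.6
[435.58350444 182.71422197  55.97146539] [ 3.14115569 -0.0172522   1.53923741]
[ 273  133   89   96 5646] [437.53552263 243.05356855   9.        ]
tray 5646 mean [435.9 208.8] rect c [436.  204.5] size [77.1 70.2] ang 88.2 pca 177.8 px 273 361 133 228
```

```bash
python3 -m crank '[{"offset":[0,0.001,-0.006],"spin":0},{"offset":[0,0.002,-0.014],"spin":0},{"offset":[0,0.002,-0.025],"spin":0},{"offset":[0,0.002,-0.036],"spin":0},{"offset":[0,0.002,-0.046],"spin":0},{"offset":[0,0.002,-0.054],"spin":0},{"offset":[0,0.002,-0.059],"spin":0},{"offset":[0,0.002,-0.061],"spin":0}]'
python3 -m crank '[{"offset":[0,0,-0.001],"spin":0},{"offset":[0,0,-0.0015],"spin":0},{"offset":[0,0,-0.002],"spin":0},{"offset":[0,0,-0.0025],"spin":0},{"offset":[0,0,-0.003],"spin":0},{"offset":[0,0,-0.0035],"spin":0},{"offset":[0,0,-0.0035],"spin":0},{"offset":[0,0,-0.0035],"spin":0}]'
```

```text
clock: 36.08
eef_pos: [435.2, 185.2, -6.0]
eef_rot: [-3.141, -0.017, 1.54]
wrist_force: [0.1, -0.1, -0.6]
finger_gap: 29.7
clock: 36.75
eef_pos: [435.4, 185.3, -7.6]
eef_rot: [3.142, -0.017, 1.54]
wrist_force: [-12.0, -3.8, 27.1]
finger_gap: 29.7
```

```bash
python3 -m crank '[{"offset":[0,0,0.0005],"spin":0},{"offset":[0,0,0.001],"spin":0},{"offset":[0,0,0.001],"spin":0},{"offset":[0,0,0.001],"spin":0},{"offset":[0,0,0.001],"spin":0},{"offset":[0,0,0.001],"spin":0},{"offset":[0,0,0.001],"spin":0},{"offset":[0,0,0.001],"spin":0}]' 
python3 -m crank '[{"offset":[0,0,0],"spin":0},{"offset":[0,0,0],"spin":0},{"offset":[0,0,0],"spin":0},{"offset":[0,0,0],"spin":0},{"offset":[0,0,0],"spin":0},{"offset":[0,0,0],"spin":0},{"offset":[0,0,0],"spin":0},{"offset":[0,0,0],"spin":0}]' 0.55
python3 -m crank '[{"offset":[0,0,0.01],"spin":0},{"offset":[0,0,0.03],"spin":0},{"offset":[0,0,0.05],"spin":0},{"offset":[0,0,0.08],"spin":0},{"offset":[0,0,0.11],"spin":0},{"offset":[0,-0.01,0.14],"spin":0},{"offset":[0,-0.03,0.17],"spin":0},{"offset":[0,-0.05,0.2],"spin":0}]'
python3 -m crank '[{"offset":[0,-0.03,0.02],"spin":0},{"offset":[0,-0.06,0.04],"spin":0},{"offset":[0,-0.09,0.05],"spin":0},{"offset":[-0.01,-0.12,0.05],"spin":0},{"offset":[-0.02,-0.15,0.05],"spin":0},{"offset":[-0.03,-0.17,0.05],"spin":0},{"offset":[-0.03,-0.17,0.05],"spin":0},{"offset":[-0.03,-0.17,0.05],"spin":0}]'
python3 - <<'E'
from h import *
p,T,s=wrist();print(s['eef_pos'],s['wrist_force'])
q=manip.camera('scene');t=manip.camera('top')
r=cv2.resize
a=r(q['pixels'][130:290,200:400],(400,320),interpolation=cv2.INTER_CUBIC)
b=r(p['pixels'][:250],(400,156));c=r(t['pixels'][130:290,170:470],(400,213),interpolation=cv2.INTER_CUBIC)
z=np.zeros((400,800,3),np.uint8);z[:320,:400]=a;z[:156,400:]=b;z[160:373,400:]=c
cv2.imwrite('pics/fin.png',z[:,:,::-1])
for n in ['vial_red','vial_blue','bottle_green','bottle_blue']:
  for c_,pic in (('w',p),('s',q)): print(n,c_,[(np.round(x['location']).tolist(),round(x['conf'],2)) for x in manip.search_frame(pic,n)])
E
```

```text
clock: 37.42
eef_pos: [435.4, 185.3, -6.7]
eef_rot: [-3.141, -0.017, 1.54]
wrist_force: [0.1, -0.3, -0.4]
finger_gap: 29.8
clock: 38.08
eef_pos: [435.4, 185.3, -6.7]
eef_rot: [-3.141, -0.017, 1.54]
wrist_force: [0.1, -0.9, -0.4]
finger_gap: 51.9
clock: 38.75
eef_pos: [434.8, 134.9, 195.6]
eef_rot: [3.141, -0.017, 1.541]
wrist_force: [0.7, -0.3, -0.2]
finger_gap: 51.5
clock: 39.42
eef_pos: [404.6, -35.6, 246.4]
eef_rot: [3.14, -0.017, 1.539]
wrist_force: [0.0, 0.0, 0.1]
finger_gap: 51.6
[404.57698534 -35.63763067 246.38006387] [0.02896919 0.00131846 0.09007058]
vial_red w []
vial_red s [([438.0, -136.0, 4.0], 0.66), ([565.0, 26.0, 32.0], 0.61)]
vial_blue w [([438.0, -136.0, 45.0], 0.87)]
vial_blue s []
bottle_green w [([484.0, -305.0, 23.0], 0.16)]
bottle_green s [([566.0, 376.0, 41.0], 0.72)]
bottle_blue w [([434.0, 160.0, 58.0], 0.75)]
bottle_blue s [([350.0, 301.0, 45.0], 0.8), ([424.0, 197.0, 47.0], 0.79), ([427.0, 208.0, -1.0], 0.75)]
```

View pics/fin.png

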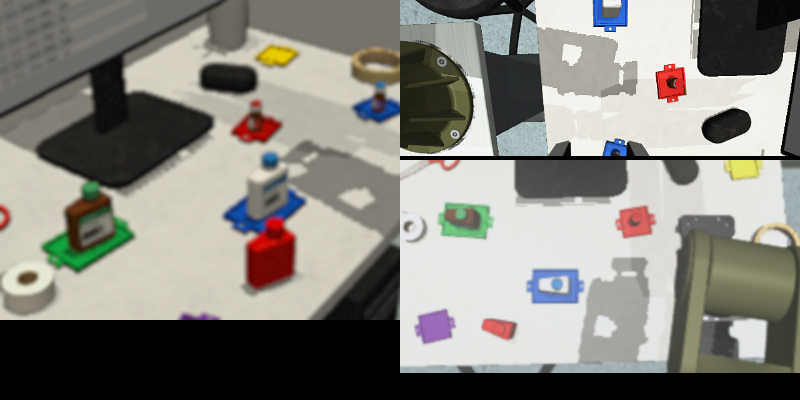

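The final picture shows all four standing in their own trays: green bottle at (90,215) and white bottle at (268,190), red vial at (255,120) and blue vial at (380,98) in the scene part. The rolls look untouched and the arm is clear. Handing in.

```bash
python3 -c "
from cell import manip
print(manip.sign_off())"
```

```text
the job is handed in; nothing more can be done
None
```

The red and blue vials and the green- and blue-capped bottles each stand upright in the tray of their cap's colour. I placed the vials first, then the bottles, and handed the job in at about 40 s on the robot's clock.

**Last checks:** the final scene, top and wrist views showed all four upright inside the right trays. The two rolls looked untouched, and the wrist force was about 0 N with the arm clear. The green bottle's cap measured where a bottle within about 4 mm of its tray's centre would have it. The network found the white bottle in its tray and the blue vial within about 10 mm of its tray's centre, but it missed the red vial in the wrist view and the blue vial in the scene view. For those two views I relied on the picture alone.

**What disagreed or went wrong:**
- **Fingertips:** the real tips sit about 33 mm short of the stated TCP. The first two closings on the red vial caught nothing and did not move it, and I corrected every later height for this.
- **Bottle grip:** the fingers closed to about 29.5 mm on the bottles, not the stated 35 mm, but the hold was firm.
- **Contact force:** the highest wrist force I read was about 30 N overall (27 N vertical), when setting down the white bottle. The limit on the wrist force is 120 N.

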